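# Shift the lathe's speed lever into third

### The job

Shift the lathe's speed-change lever from second into third, pushing its knob with a fingertip or the outside of the fingers and never gripping it: forward into the middle of the H-shaped gate, across to the right, then forward (away from the robot) to the far end of the right-hand slot. Push gently, do not pull the knob up on its stalk, and do not let the lever slip into the near right slot on the way. Leave everything else on the bench and on the box where it is, and take the hand away at the end.

Things in the scene. Friction and masses are not known exactly. Their poses are not given: they have to be found in the camera images.
- gearbox: The fixed speed-change box: grey casing 200 mm (its x) by 180 mm (its y), top 100 mm above the bench, foot 220 x 200 x 10 mm. Origin at the centre of its underside. Its +x is forward (away from the robot), +y left, -y right; turned by up to 0.35 rad. The lever pivots on its z axis, 20 mm above the bench.
- gate_centre (a point): Centre of the H gate, on top of the steel gate plate (110 x 100 mm), 112 mm above the bench. Cross-bar along y, 17 mm wide; legs along x, 14.5 mm wide, centred 18 mm left and right, reaching 30 mm each way; inner corners rounded 5 mm. A 10 mm stalk runs in it. First slot: forward left; second: back left; third: forward right; fourth: back right.
- knob_mid (a point): Mid-height on the axis of the lever's black knob, an upright cylinder 30 mm across and 53 mm tall that tilts with the lever; 176 mm above the pivot (196 mm above the bench when upright). Bare stalk between knob and gate plate. The lever moves against friction of about 2 N per direction at the knob and stays where it is left; no springs.
- lever_across (a joint): Sideways tilt of the lever, rad: -0.22 fully left (left leg, knob 38 mm left of centre), +0.22 fully right (right leg, knob 38 mm right). Starts fully left (within 0.01).
- lever_forward (a joint): Fore-and-aft tilt of the lever, rad: +0.28 fully forward (knob 49 mm forward of centre), -0.28 fully back (49 mm toward the robot), 0 upright in the cross-bar. The gate lets it cross only within about 0.035 rad of 0; the rounded corners guide it in from up to about 0.08. Starts in the second slot, between -0.27 and -0.13.
- knob_lift (a joint): How far the knob is pulled up on its stalk, in m: 0 is down, where a spring holds it with 12 N. It should stay down.
- wax_tin: Bystander: round tin, 32 mm across, 22 mm tall, on the box's far left corner beside the gate plate. Origin under its centre.
- chuck_key: Bystander: T-shaped steel key, 60 x 70 mm, 12 mm thick, on the bench left of the box. Origin under the middle of its cross-bar.
- bowl: Bystander: turned wooden bowl, 110 mm across, 50 mm tall, on the bench right of the box. Origin under its centre.

How it is judged:
On the way, in this order (a step that is already met when the one before it is completed fails the run):
1. the lever stands in the right-hand end of the cross-bar, upright fore and aft (value of joint lever_across above 0.14 rad and value of joint lever_forward between -0.12 and 0.12 rad), for 0.05 s.
2. the lever is forward in the third slot (value of joint lever_across above 0.12 rad and value of joint lever_forward above 0.22 rad), for 0.2 s.
At the end, for the whole second after the job is handed in: The lever stands still in the right-hand leg of the gate (sideways tilt over 0.12 rad), at the forward end (forward tilt over 0.22 rad of 0.28), with its knob down (under 2 mm) (all of step 2 and value of joint knob_lift below 0.002 m and velocity of joint lever_forward between -0.05 and 0.05 rad/s); the robot touches nothing.
It fails at once if the knob is pulled up by more than 4 mm (value of joint knob_lift above 0.004 m).
It fails at once if the lever slips into the fourth slot (back right) (value of joint lever_across above 0.08 rad and value of joint lever_forward below -0.14 rad).
It fails at once if the knob is gripped or forced with more than 35 N (contact force between the fingers and gearbox above 35 N).
It fails at once if a loose thing on the bench or on the box is moved by more than 20 mm (distance of any of wax_tin, chuck_key, bowl, finish_can, gouge, blank, mug from where it was at the start of the episode above 0.02 m).
It also fails if it takes over 64 s, if anything falls off the work surface, if the arm or the gripper's body presses on something with over 40 N, if the wrist force passes 120 N, or if a joint passes its speed limit or range.

### The arm

A 6-joint arm with a two-finger parallel gripper is mounted at the origin on the work surface. World frame = base frame: x ahead of the robot, y to its left, z up, the work surface at z = 0. Lengths are in m, angles in rad, forces in N, time in s.
With the tool pointing down it reaches from about 0.275 to 0.85 m from the base axis. Payload 5.2 kg.
Tool frame: the origin (TCP) lies on the centre line of the jaws, within the pads' length; the fingertips stand 8 mm ahead of it and the grasp point (between the pads) lies 11 mm behind it (r.finger_overhang is the z of the fingertips in the tool frame, in m); z points along the fingers, y is the direction in which the jaws open and shut (so a half turn about z gives the same grasp; the last joint's range is limited). The gripper opens to 85 mm and grips with 20 to 120 N. Pads are 22 mm wide; open, the fingers measure 114 mm over their backs; the gripper's body (76 mm by 85 mm) begins 54 mm behind the grasp point. The pads swing forward as they close: fully open they stand 13 mm farther back than shut.
Start: joints at [-1.469, 0.259, 1.535, -0, 1.348, -0.203], TCP at [0.165, -0.525, 0.239] pointing down, gripper open.
Joint ranges: [-3.14, 3.14], [-0.91, 2.08], [0.19, 2.58], [-1.22, 4.36], [0.22, 2.71], [-3.12, 3.12]. Speed limits (rad/s): [2.57, 2.57, 3.14, 3.14, 3.14, 3.14].

### API

Orientations are given as a 3x3 rotation matrix whose columns are the frame's x, y, z axes.
In Python, from station import r gives the robot as it stands.
- The arm moves only by the tool drive_tool, never from a script. Its arguments are lists of equal length, an entry for each row: "jaw": the finger opening in mm, from 0 to 85.4; "travel": the shift along the tool's x, y, z in units of 40 mm (1.0 is 40 mm), a list of three; "twist": the turn, a rotation vector about the tool's x, y, z in units of 8 degrees (1.0 is 8 degrees), a list of three. In form: {"jaw": [jaw, ...], "travel": [[tx, ty, tz], ...], "twist": [[wx, wy, wz], ...]}. A call has exactly 8 rows; each row is the pose to reach, as a shift and turn from the pose commanded when the call began, along the tool's axes at that moment; what a row does not reach only later rows make up. A row lasts 1/10 s, in which the tool goes at most 50 mm and 8.59 degrees, less where a joint would pass 70% of its speed; a pose out of reach is approached as far as the arm can. A call with a gripper value outside its range is refused whole. The fingers move at their own pace and stop on an object; the grip force is fixed at half the most. Time passes only in rows, so rows that repeat a pose let the fingers close, or fill a call up. It gives the time, the measured TCP pose, the force and the opening at its end, in the units of the state.
- r.get_state(): the state, without advancing time (a new reading comes with each control period).
- r.snapshot(name): name is "scene" or "top"; returns (picture, depth): 384x512x3 uint8, red, green, blue; 384x512 float32, m along the optical axis (not along the pixel's ray), 0 where there is no reading.
- r.camera_info(name): a dict with "vertical_fov" (degrees; the focal length in pixels is half the picture's height over the tangent of half this angle, whatever the lens; pixels are square), "cx", "cy" (the principal point, pixels), "rvec" (rotation vector, rad) and "tvec" (3), from world to camera coordinates, as OpenCV has them. Camera axes: x right, y down, z forward; pixel columns grow to the right and rows downward; lengths in m; the calibration is good to about 2 mm. A picture is of the moment at which its call begins. camera_info takes no time and is no camera call.
- r.finish_job(): hands the job in, once; it reports no verdict.
The state is a dict: "time": time; "q": joint angles; "qvel": joint speeds; "effort": joint torques, N m; "tool_pos": TCP position; "ee_rot": TCP orientation; "force": force on the tool from outside, world axes, zero at the start; "moment": the same for the moment, N m; "width": finger opening in m.
Only numpy, scipy, OpenCV 4.12 (cv2) and the standard library are available. Lean on these libraries where they do the work, as an engineer would, in place of code of your own. Each camera call takes 0.05 s, during which the arm holds its last target. There are 200 camera calls.

## Working session

There is one attempt and no reset: what is moved stays moved. The work goes in short steps, Python scripts to look and compute and a tool call to move; the robot and the scene stay as the last step left them, time stands still between calls to the robot, and variables do not carry over. Pictures are saved under pics/ and viewed, about 8 in all and at most 12, crops included, and the job is handed in when it is done.

Besides the shell and the picture viewer there is one more tool, called after "Emit:" as name(argument=value, ...) on one line, values as JSON. drive_tool: Moves the arm, as the interface text tells. Its arguments: {"type":"object","properties":{"jaw":{"type":"array"},"travel":{"type":"array"},"twist":{"type":"array"}},"required":["jaw","travel","twist"]}

```bash
mkdir -p pics; cat > h.py <<'E'
import numpy as np, cv2
from station import r
def cam(n):
    i=r.camera_info(n); f=192/np.tan(np.radians(i["vertical_fov"])/2)
    K=np.array([[f,0,i["cx"]],[0,f,i["cy"]],[0,0,1]]); R=cv2.Rodrigues(np.array(i["rvec"],float))[0]
    return K,R,np.array(i["tvec"],float).ravel()
def cloud(n,d):
    K,R,t=cam(n); v,u=np.mgrid[:384,:512]
    p=np.stack([(u-K[0,2])/K[0,0]*d,(v-K[1,2])/K[1,1]*d,d],-1)
    return (p-t)@R
def snap(n,name):
    im,d=r.snapshot(n); cv2.imwrite(f"pics/{name}.png",im[:,:,::-1]); np.save(f"pics/{name}.npy",d); return im,d
E
python3 - <<'E'
from h import *
a,d=snap("scene","s0"); b,e=snap("top","t0")
cv2.imwrite("pics/both0.png",np.vstack([a,b])[:,:,::-1][:, :]) 
for n,dd in(("scene",d),("top",e)):
    K,R,t=cam(n); print(n,K[0,0],-R.T@t,R[2])
    P=cloud(n,dd); ok=dd>0
    for lo,hi,l in((.095,.104,'casing top'),(.108,.117,'plate'),(.17,.235,'knob')):
        m=ok&(P[...,2]>lo)&(P[...,2]<hi)&(P[...,0]>.25)
        q=P[m]; 
        if len(q): print(l,len(q),q.mean(0),np.median(q,0),q.min(0),q.max(0))
s=r.get_state(); print(s['time'],s['tool_pos'],s['ee_rot'],s['force'],r.finger_overhang)
E
```

```text
scene 364.0302673479849 [ 0.91673041 -0.48809009  0.53274991] [-0.4417866   0.69660172 -0.5653058 ]
casing top 4626 [0.59462714 0.06043547 0.09947798] [ 0.59812464 -0.0761957   0.09952191] [ 0.25027823 -0.15165812  0.0950177 ] [0.98488716 2.26475436 0.10399788]
plate 2468 [0.62508235 0.22087161 0.11185191] [ 0.58959018 -0.03135495  0.11162939] [ 0.25254229 -0.11046593  0.10800018] [0.97952816 2.25497413 0.11697521]
knob 8900 [0.6842307  0.86785497 0.19751556] [0.81420946 0.4510311  0.19318593] [ 0.25000152 -0.04588171  0.17000757] [0.95897758 2.26155874 0.23499412]
top 396.6259725565415 [0.47317659 0.0260532  0.94398472] [ 0.16892653 -0.010536   -0.98557233]
casing top 5926 [ 0.57137714 -0.02700574  0.09961897] [ 0.55881102 -0.05162611  0.09965314] [ 0.4504701  -0.47831939  0.09501484] [0.92958375 0.57784424 0.10395976]
plate 2435 [0.61848255 0.01405204 0.1119643 ] [ 0.58338636 -0.05192216  0.11183315] [ 0.49768905 -0.50232567  0.10800686] [0.92344088 0.57972634 0.11699065]
knob 11572 [0.85508248 0.18670373 0.20446649] [0.86085604 0.35745629 0.20834791] [ 0.48753338 -0.50821091  0.17000541] [0.93175036 0.55003352 0.22830267]
0.1 [ 0.16502383 -0.52417166  0.23854736] [[ 9.53908867e-01  3.00096406e-01 -1.47459577e-04]
 [ 3.00096224e-01 -9.53907468e-01  1.67272651e-03]
 [ 3.61316421e-04 -1.63988071e-03 -9.99998590e-01]] [ 0.86597633 -0.32653016 -0.06195277] 0.008
```

View pics/s0.png

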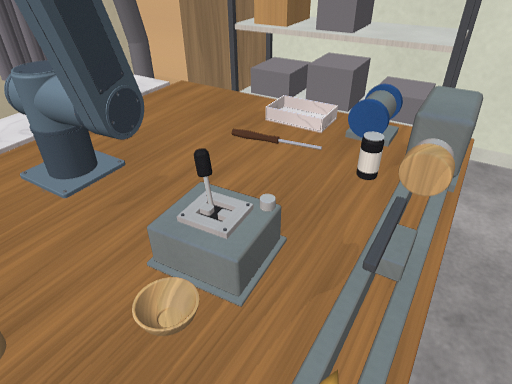

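View pics/t0.png

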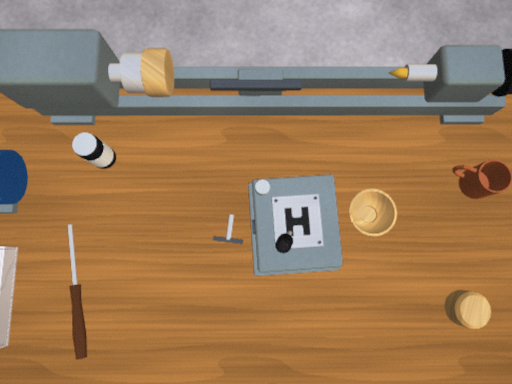

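The scene view shows the box with the lever leaning back-left (knob about (203,163)) and the bowl in front at (166,305). In the top view the plate is about (298,221), the knob (284,242), the tin (262,187) and the bowl (373,212). Next I'll measure the gate frame and the knob.

```bash
cat >> h.py <<'E'
def knob(n,im,d):
    P=cloud(n,d); m=(d>0)&(im.max(-1)<60)&(P[...,2]>.165)&(P[...,2]<.24)&(np.abs(P[...,0]-.56)<.13)&(np.abs(P[...,1]+.04)<.13)
    return P[m]
def ray(n,uv,z):
    K,R,t=cam(n); c=-R.T@t; w=R.T@np.linalg.solve(K,[uv[0],uv[1],1]); return c+w*(z-c[2])/w[2]
E
python3 - <<'E'
from h import *
for n,f in(("top","t0"),("scene","s0")):
    im=cv2.imread(f"pics/{f}.png")[:,:,::-1]; d=np.load(f"pics/{f}.npy"); P=cloud(n,d)
    near=(d>0)&(np.abs(P[...,0]-.57)<.14)&(np.abs(P[...,1]+.04)<.14)
    for lo,hi,l in((.095,.106,'casing'),(.1085,.115,'plate')):
        m=near&(P[...,2]>lo)&(P[...,2]<hi); q=P[m]
        if l=='casing': m=near&(P[...,2]>.095); q=P[near&(P[...,2]>.095)&(P[...,2]<.115)]
        rc=cv2.minAreaRect((q[:,:2]*1000).astype(np.float32)); print(n,l,rc,q[:,2].mean())
    k=knob(n,im,d); print('knob',len(k),k.mean(0),k.min(0),k.max(0))
    top=k[k[:,2]>k[:,2].max()-.006]; print('top part',top.mean(0))
E
```

```text
top casing ((554.9271240234375, -55.94500732421875), (199.3957977294922, 179.3148956298828), 3.553274393081665) 0.10264761795343275
top plate ((562.7991333007812, -39.923309326171875), (127.31737518310547, 131.58555603027344), 3.587181329727173) 0.11173962675225554
knob 229 [ 0.50616707 -0.022036    0.20412746] [ 0.48927348 -0.03791568  0.17225406] [ 0.52454983 -0.00747589  0.21522972]
top part [ 0.50306799 -0.02046026  0.21114028]
scene casing ((558.3223876953125, -57.482933044433594), (199.1968231201172, 179.56808471679688), 3.7419729232788086) 0.10311345728038736
scene plate ((575.5274658203125, -44.51390075683594), (149.82815551757812, 126.40752410888672), 4.548069477081299) 0.1115324149613135
knob 384 [ 0.51544422 -0.03077127  0.19004539] [ 0.49604755 -0.04178503  0.16529274] [ 0.52886558 -0.01410062  0.21282732]
top part [ 0.50873541 -0.02567154  0.20961661]
```

Emit:
drive_tool(jaw=[0, 0, 0, 0, 0, 0, 0, 0], travel=[[0.83, -0.76, 0], [1.66, -1.52, 0], [2.49, -2.28, 0], [3.32, -3.04, 0], [4.15, -3.8, 0], [4.98, -4.56, 0], [5.81, -5.32, 0], [6.64, -6.08, 0]], twist=[[0, 0, 0.22], [0, 0, 0.44], [0, 0, 0.66], [0, 0, 0.88], [0, 0, 1.1], [0, 0, 1.32], [0, 0, 1.54], [0, 0, 1.73]])

```text
time: 0.9
tool_pos: [0.3458, -0.2111, 0.2392]
ee_rot: [[0.998, 0.061, -0.0], [0.061, -0.998, 0.0], [-0.0, -0.0, -1.0]]
force: [1.3, 0.3, 0.6]
width: -0.0001
```

Emit:
drive_tool(jaw=[0, 0, 0, 0, 0, 0, 0, 0], travel=[[0.6, -0.9, 0], [1.2, -1.8, 0], [1.8, -2.7, 0], [2.4, -3.6, 0], [2.98, -4.47, 0], [2.98, -4.47, 0.5], [2.98, -4.47, 1.0], [2.98, -4.47, 1.27]], twist=[[0, 0, 0], [0, 0, 0], [0, 0, 0], [0, 0, 0], [0, 0, 0], [0, 0, 0], [0, 0, 0], [0, 0, 0]])

```text
time: 1.7
tool_pos: [0.4521, -0.026, 0.1867]
ee_rot: [[0.998, 0.065, -0.003], [0.065, -0.998, 0.001], [-0.003, -0.001, -1.0]]
force: [0.3, -0.1, 0.9]
width: 0.0001
```

```bash
cat >> h.py <<'E'
C=np.array([.5565,-.0567]); F=np.array([.998,.063]); L=np.array([-.063,.998])
def box(p): p=np.asarray(p)[:2]-C; return np.round(1000*np.array([p@F,p@L]),1)
def look(tag):
    a,d=snap("scene","s"+tag); b,e=snap("top","t"+tag)
    for n,i,dd in(("scene",a,d),("top",b,e)):
        k=knob(n,i,dd)
        if len(k): print(n,len(k),'mean f,l',box(k.mean(0)),'zmax',k[:,2].max().round(4),'min',box(k.min(0)),'max',box(k.max(0)))
    s=r.get_state(); print(s['time'],'tcp f,l',box(s['tool_pos']),s['tool_pos'][2],'F',np.round(s['force'],1))
    cv2.imwrite(f"pics/c{tag}.png",np.hstack([cv2.resize(a[120:270,110:310],(400,300)),cv2.resize(b[140:290,220:420],(400,300))])[:,:,::-1])
E
python3 -c "from h import *;look('1')"
```

```text
scene 746 mean f,l [-66.2  29.4] zmax 0.2399 min [-114.1   -4.3] max [-23.  73.]
1.8 tcp f,l [-102.5   36.6] 0.18692038870032857 F [0.1 0.2 0.7]
```

View pics/c1.png

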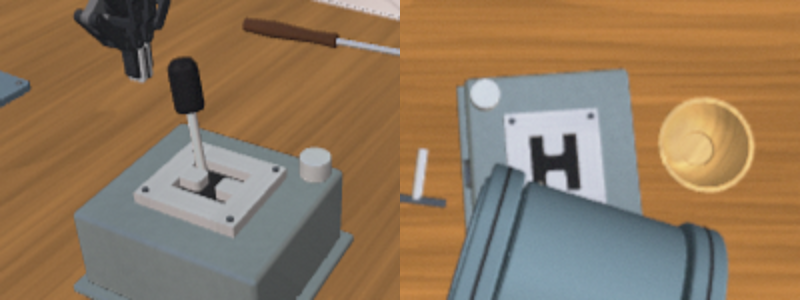

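Left half: closed fingertips sit behind the knob (about (140,78) against (185,85)). The arm hides the knob in the top half. I'll push forward along the left slot.

Emit:
drive_tool(jaw=[0, 0, 0, 0, 0, 0, 0, 0], travel=[[0.3, 0, 0], [0.6, 0, 0], [0.8, 0, 0], [1.0, 0, 0], [1.2, 0, 0], [1.4, 0, 0], [1.6, 0, 0], [1.75, 0, 0]], twist=[[0, 0, 0], [0, 0, 0], [0, 0, 0], [0, 0, 0], [0, 0, 0], [0, 0, 0], [0, 0, 0], [0, 0, 0]])

```text
time: 2.6
tool_pos: [0.5238, -0.0224, 0.1885]
ee_rot: [[0.998, 0.063, 0.0], [0.063, -0.998, 0.0], [0.0, -0.0, -1.0]]
force: [-2.5, 0.3, 1.5]
width: -0.0001
```

```bash
cat >> h.py <<'E'
def knob2(n,im,d):
    # axis fit: black, near-neutral blob by component; report stalk too
    P=cloud(n,d); f=(P[...,:2]-C)@F; l=(P[...,:2]-C)@L
    st=(d>0)&(P[...,2]>.122)&(P[...,2]<.165)&(abs(f)<.06)&(abs(l)<.06)
    q=P[st]
    if len(q)>5:
        fm,lm,z=f[st].mean(),l[st].mean(),q[:,2].mean(); print(n,'stalk n',st.sum(),'f,l,z',np.round([1e3*fm,1e3*lm,1e3*z],1),'tilt fwd',round(np.arctan2(fm,z-.02),3),'across(right+)',round(np.arctan2(-lm,z-.02),3))
E
cat >> h.py <<'E'
def look2(tag):
    look(tag)
    for n,c in(("scene","s"),("top","t")): knob2(n,None,np.load(f"pics/{c}{tag}.npy"))
E
python3 -c "
from h import *
for t in '01': knob2('scene',None,np.load(f'pics/s{t}.npy'))
look2('2')"
```

```text
scene stalk n 107 f,l,z [-31.   23.9 142.2] tilt fwd -0.248 across(right+) -0.193
scene stalk n 107 f,l,z [-31.   23.9 142.1] tilt fwd -0.249 across(right+) -0.193
scene 763 mean f,l [-10.4  29.1] zmax 0.24 min [-43.2  -2.2] max [13.5 76.1]
2.7 tcp f,l [-30.4  36.2] 0.18838022354876655 F [-0.7  1.3  2.4]
scene stalk n 106 f,l,z [ -1.1  24.3 143.3] tilt fwd -0.009 across(right+) -0.195
```

View pics/c2.png

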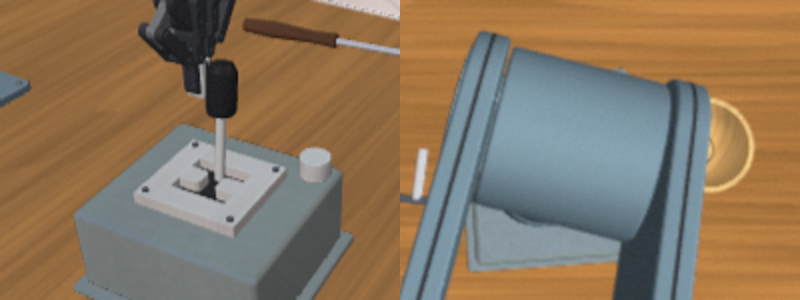

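Stalk now nearly upright in the left half (knob at (222,88)); allowing for visible-surface bias the tilt is about -0.03. I'll push 4 mm more, then move round to the knob's left side.

Emit:
drive_tool(jaw=[0, 0, 0, 0, 0, 0, 0, 0], travel=[[0.06, 0, 0], [0.12, 0, 0], [-0.5, 0, 0], [-0.6, -0.7, 0], [-0.6, -1.5, 0], [0.1, -1.5, 0], [0.76, -1.5, 0], [0.76, -1.5, 0]], twist=[[0, 0, 0], [0, 0, 0], [0, 0, 0], [0, 0, 0], [0, 0, 0], [0, 0, 0], [0, 0, 0], [0, 0, 0]])

```text
time: 3.5
tool_pos: [0.5528, 0.0394, 0.1888]
ee_rot: [[0.998, 0.064, 0.004], [0.064, -0.998, -0.0], [0.004, 0.001, -1.0]]
force: [-0.3, 0.4, 0.8]
width: 0.0001
```

```bash
python3 -c "
from h import *
look2('3')"
```

```text
scene 704 mean f,l [ 6.3 53. ] zmax 0.2398 min [-12.7  19.2] max [ 20.6 132.5]
3.6 tcp f,l [-0.8 96.2] 0.18816545546509447 F [-0.1  0.2 -0.3]
scene stalk n 104 f,l,z [  1.4  24.2 143.6] tilt fwd 0.012 across(right+) -0.194
```

View pics/c3.png

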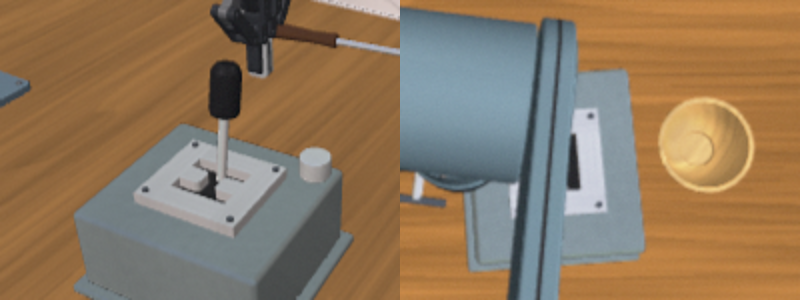

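Lever upright fore and aft, finger on the knob's left at the same fore-aft place. I'll push right.

Emit:
drive_tool(jaw=[0, 0, 0, 0, 0, 0, 0, 0], travel=[[0, 0.3, 0], [0, 0.6, 0], [0, 0.85, 0], [0, 1.1, 0], [0, 1.35, 0], [0, 1.6, 0], [0, 1.85, 0], [0, 2.0, 0]], twist=[[0, 0, 0], [0, 0, 0], [0, 0, 0], [0, 0, 0], [0, 0, 0], [0, 0, 0], [0, 0, 0], [0, 0, 0]])

```text
time: 4.4
tool_pos: [0.5547, -0.0417, 0.1885]
ee_rot: [[0.998, 0.063, 0.0], [0.063, -0.998, -0.0], [0.0, 0.0, -1.0]]
force: [-0.1, 2.9, 2.2]
width: -0.0001
```

```bash
python3 -c "
from h import *
look2('4')"
```

```text
scene 740 mean f,l [ 6.1 -9.8] zmax 0.2399 min [-15.  -29.3] max [18.9 52.4]
4.5 tcp f,l [-1. 15.] 0.18825295764680502 F [-0.2  0.1  0.2]
scene stalk n 98 f,l,z [  1.9 -11.9 143.1] tilt fwd 0.015 across(right+) 0.096
```

View pics/c4.png

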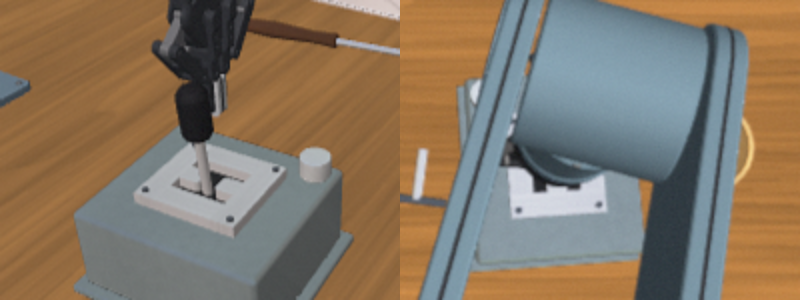

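Left half: the lever has crossed past the middle (knob at (195,112)), across tilt about 0.07. It needs about 22 mm more.

Emit:
drive_tool(jaw=[0, 0, 0, 0, 0, 0, 0, 0], travel=[[0, 0.1, 0], [0, 0.2, 0], [0, 0.3, 0], [0, 0.4, 0], [0, 0.45, 0], [0, 0.5, 0], [0, 0.55, 0], [0, 0.55, 0]], twist=[[0, 0, 0], [0, 0, 0], [0, 0, 0], [0, 0, 0], [0, 0, 0], [0, 0, 0], [0, 0, 0], [0, 0, 0]])

```text
time: 5.3
tool_pos: [0.556, -0.0628, 0.1885]
ee_rot: [[0.998, 0.063, 0.0], [0.063, -0.998, -0.0], [0.0, 0.0, -1.0]]
force: [0.4, 0.9, -0.4]
width: 0.0001
```

```bash
python3 -c "
from h import *
look2('5')"
```

```text
scene 780 mean f,l [  6.3 -30.4] zmax 0.24 min [-13.4 -53.4] max [18.9 32.8]
top 3 mean f,l [-14.9  22.2] zmax 0.2342 min [-15.2  20.5] max [-14.6  23.7]
5.4 tcp f,l [-0.8 -6.1] 0.18863917505984223 F [-0.3  0.9 -0. ]
scene stalk n 85 f,l,z [  2.2 -26.9 141.2] tilt fwd 0.018 across(right+) 0.219
```

Lever upright, across about 0.195 (leg centre 0.193). I'll go round behind the knob.

Emit:
drive_tool(jaw=[0, 0, 0, 0, 0, 0, 0, 0], travel=[[0, -0.5, 0], [-0.3, -0.6, 0], [-1.0, -0.6, 0], [-1.5, -0.6, 0], [-1.5, 0.1, 0], [-1.5, 0.78, 0], [-1.3, 0.78, 0], [-1.1, 0.78, 0]], twist=[[0, 0, 0], [0, 0, 0], [0, 0, 0], [0, 0, 0], [0, 0, 0], [0, 0, 0], [0, 0, 0], [0, 0, 0]])

```text
time: 6.2
tool_pos: [0.5146, -0.0971, 0.1888]
ee_rot: [[0.998, 0.061, 0.001], [0.061, -0.998, -0.0], [0.001, 0.0, -1.0]]
force: [-0.2, -0.1, -1.1]
width: -0.0003
```

```bash
python3 -c "
from h import *
look2('6')"
```

```text
scene 868 mean f,l [-15.  -43.3] zmax 0.24 min [-58.6 -76.9] max [16.7 -2.1]
top 3 mean f,l [ -0.3 -17.2] zmax 0.1817 min [ -3.2 -18.4] max [  2.9 -16.5]
6.3 tcp f,l [-43.7 -36.7] 0.1886001520667841 F [-0.9  0.4  0.1]
scene stalk n 83 f,l,z [  2.2 -26.9 141.6] tilt fwd 0.018 across(right+) 0.218
top stalk n 16 f,l,z [ -3.  -17.9 132.6] tilt fwd -0.027 across(right+) 0.157
```

View pics/c6.png

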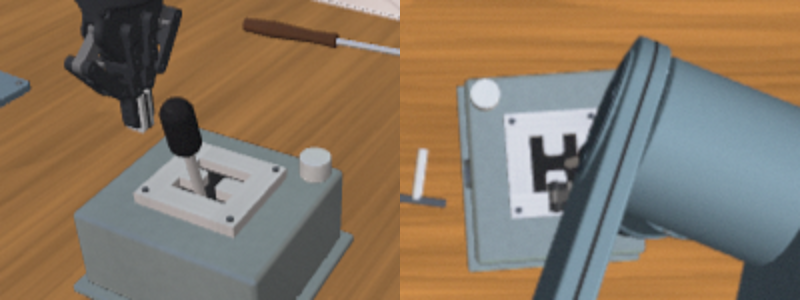

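Left half: fingertips (140,125) behind the knob (180,120), stalk in the right end of the cross-bar. I'll push forward.

Emit:
drive_tool(jaw=[0, 0, 0, 0, 0, 0, 0, 0], travel=[[0.2, 0, 0], [0.4, 0, 0], [0.6, 0, 0], [0.8, 0, 0], [1.0, 0, 0], [1.15, 0, 0], [1.25, 0, 0], [1.35, 0, 0]], twist=[[0, 0, 0], [0, 0, 0], [0, 0, 0], [0, 0, 0], [0, 0, 0], [0, 0, 0], [0, 0, 0], [0, 0, 0]])

```text
time: 7.1
tool_pos: [0.5679, -0.0929, 0.188]
ee_rot: [[0.998, 0.063, -0.001], [0.063, -0.998, 0.0], [-0.001, -0.0, -1.0]]
force: [-1.7, 1.2, -0.9]
width: -0.0001
```

```bash
python3 -c "
from h import *
look2('7')"
```

```text
scene 830 mean f,l [ 29.1 -43.5] zmax 0.2399 min [ -3.7 -76.8] max [56.2  1.3]
7.2 tcp f,l [  9.4 -37.1] 0.18819824755230935 F [-1.6  0.8 -0.6]
scene stalk n 63 f,l,z [ 28.9 -28.8 141.6] tilt fwd 0.233 across(right+) 0.232
```

Emit:
drive_tool(jaw=[0, 0, 0, 0, 0, 0, 0, 0], travel=[[0.05, 0, 0], [0.1, 0, 0], [0.14, 0, 0], [0.17, 0, 0], [0.2, 0, 0], [0.2, 0, 0], [0.2, 0, 0], [0.2, 0, 0]], twist=[[0, 0, 0], [0, 0, 0], [0, 0, 0], [0, 0, 0], [0, 0, 0], [0, 0, 0], [0, 0, 0], [0, 0, 0]])

```text
time: 8.0
tool_pos: [0.576, -0.0926, 0.1886]
ee_rot: [[0.998, 0.063, 0.0], [0.063, -0.998, -0.0], [0.0, 0.0, -1.0]]
force: [-0.6, -0.7, -0.6]
width: 0.0002
```

```bash
python3 -c "
from h import *
look2('8')"
```

```text
scene 822 mean f,l [ 37.4 -43.7] zmax 0.24 min [  3.6 -76.7] max [64.5 -0.7]
8.1 tcp f,l [ 17.1 -37. ] 0.18859188480920736 F [-1.9 -0.3 -1.2]
scene stalk n 66 f,l,z [ 35.1 -29.3 141.5] tilt fwd 0.281 across(right+) 0.237
```

Forward tilt is about 0.26, so I'll retreat.

Emit:
drive_tool(jaw=[0, 0, 0, 0, 0, 0, 0, 0], travel=[[-0.5, 0, 0], [-1.3, 0, 0], [-2.1, 0, 0], [-2.9, 0, -0.5], [-3.5, 0, -1.3], [-4.0, 0, -2.0], [-4.0, 0, -2.0], [-4.0, 0, -2.0]], twist=[[0, 0, 0], [0, 0, 0], [0, 0, 0], [0, 0, 0], [0, 0, 0], [0, 0, 0], [0, 0, 0], [0, 0, 0]])

```text
time: 8.9
tool_pos: [0.4169, -0.103, 0.2696]
ee_rot: [[0.998, 0.063, 0.004], [0.063, -0.998, -0.002], [0.004, 0.002, -1.0]]
force: [0.2, 0.7, -1.2]
width: -0.0
```

```bash
python3 -c "
from h import *
look2('9')"
```

```text
scene 420 mean f,l [ 50.1 -42.6] zmax 0.2141 min [ 30.6 -50.9] max [ 63.1 -26.7]
top 274 mean f,l [ 39.3 -30.9] zmax 0.2169 min [ 22.4 -46.2] max [ 59.  -17.6]
9.0 tcp f,l [-142.6  -36.9] 0.2679194115717183 F [-0.6  0.4 -0.7]
scene stalk n 67 f,l,z [ 35.5 -29.8 142.8] tilt fwd 0.281 across(right+) 0.238
top stalk n 33 f,l,z [ 24.8 -20.  135.9] tilt fwd 0.211 across(right+) 0.171
```

View pics/c9.png

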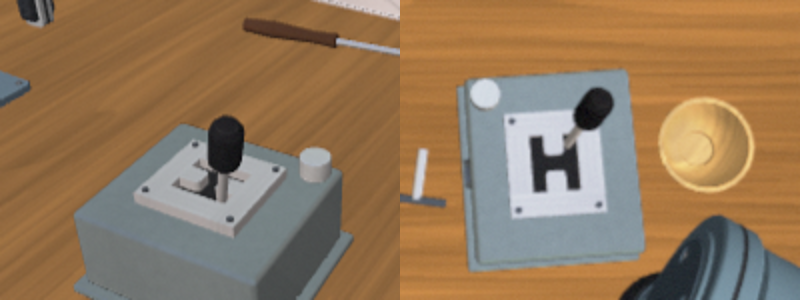

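Viewed: the knob leans into the forward-right slot and the tin, key and bowl look unmoved. The two views disagree on forward tilt (0.21 and 0.28), too close to the 0.22 limit. I'll return and press a few millimetres further toward the stop.

Emit:
drive_tool(jaw=[0, 0, 0, 0, 0, 0, 0, 0], travel=[[0.3, 0, 0.8], [0.8, 0, 1.7], [1.2, 0, 2.0], [2.0, 0, 2.0], [2.8, 0, 2.0], [3.5, 0, 2.0], [3.8, 0, 2.0], [3.95, 0, 2.0]], twist=[[0, 0, 0], [0, 0, 0], [0, 0, 0], [0, 0, 0], [0, 0, 0], [0, 0, 0], [0, 0, 0], [0, 0, 0]])

```text
time: 9.8
tool_pos: [0.5743, -0.0922, 0.1867]
ee_rot: [[0.998, 0.064, -0.003], [0.064, -0.998, 0.001], [-0.003, -0.001, -1.0]]
force: [-0.5, -0.5, 0.3]
width: 0.0002
```

Emit:
drive_tool(jaw=[0, 0, 0, 0, 0, 0, 0, 0], travel=[[0.02, 0, 0], [0.04, 0, 0], [0.06, 0, 0], [0.08, 0, 0], [0.09, 0, 0], [0.1, 0, 0], [0.1, 0, 0], [0.1, 0, 0]], twist=[[0, 0, 0], [0, 0, 0], [0, 0, 0], [0, 0, 0], [0, 0, 0], [0, 0, 0], [0, 0, 0], [0, 0, 0]])

```text
time: 10.6
tool_pos: [0.5777, -0.0924, 0.1885]
ee_rot: [[0.998, 0.063, -0.0], [0.063, -0.998, 0.0], [-0.0, -0.0, -1.0]]
force: [-1.4, 0.1, -0.9]
width: -0.0002
```

```bash
python3 -c "
from h import *
look2('10')"
```

```text
scene 817 mean f,l [ 39.1 -43.7] zmax 0.24 min [  6.7 -76.1] max [65.9 -0.9]
10.7 tcp f,l [ 19. -37.] 0.18846057229870553 F [-1.5 -0.2 -1.3]
scene stalk n 68 f,l,z [ 36.2 -28.9 141.5] tilt fwd 0.29 across(right+) 0.233
```

Emit:
drive_tool(jaw=[0, 0, 0, 0, 0, 0, 0, 0], travel=[[0.01, 0, 0], [0.02, 0, 0], [0.03, 0, 0], [0.04, 0, 0], [0.05, 0, 0], [0.05, 0, 0], [0.05, 0, 0], [0.05, 0, 0]], twist=[[0, 0, 0], [0, 0, 0], [0, 0, 0], [0, 0, 0], [0, 0, 0], [0, 0, 0], [0, 0, 0], [0, 0, 0]])

```text
time: 11.5
tool_pos: [0.5799, -0.0923, 0.1885]
ee_rot: [[0.998, 0.063, 0.0], [0.063, -0.998, 0.0], [0.0, -0.0, -1.0]]
force: [-1.2, 0.0, -0.8]
width: 0.0002
```

```bash
python3 -c "
from h import *
look2('11')"
```

```text
scene 815 mean f,l [ 41.1 -43.5] zmax 0.24 min [  8.8 -76.8] max [68.3 -0.8]
11.6 tcp f,l [ 21.1 -37. ] 0.18852164079412062 F [-1.7  0.8 -1. ]
scene stalk n 72 f,l,z [ 39.3 -29.9 144. ] tilt fwd 0.307 across(right+) 0.236
```

The push added 4 mm (about +0.025 rad) at under 2 N. That leaves margin, so I'll retreat.

Emit:
drive_tool(jaw=[0, 0, 0, 0, 0, 0, 0, 0], travel=[[-0.5, 0, 0], [-1.3, 0, 0], [-2.1, 0, 0], [-2.9, 0, -0.5], [-3.5, 0, -1.3], [-4.0, 0, -2.0], [-4.0, 0, -2.0], [-4.0, 0, -2.0]], twist=[[0, 0, 0], [0, 0, 0], [0, 0, 0], [0, 0, 0], [0, 0, 0], [0, 0, 0], [0, 0, 0], [0, 0, 0]])

```text
time: 12.4
tool_pos: [0.421, -0.1028, 0.2695]
ee_rot: [[0.998, 0.063, 0.004], [0.063, -0.998, -0.002], [0.004, 0.002, -1.0]]
force: [-0.4, -0.0, -0.6]
width: 0.0001
```

```bash
python3 -c "
from h import *
look2('12')
# knob axis tilt from both views: ray through top-face centre isn't needed; compare knob means
for t in ('0','12'): 
    im=cv2.imread(f'pics/t{t}.png')[:,:,::-1]; k=knob('top',im,np.load(f'pics/t{t}.npy')); s=k[k[:,2]>np.percentile(k[:,2],40)]
    c=cv2.minEnclosingCircle((s[:,:2]*1000).astype(np.float32)); print(t,box(np.array(c[0])/1000),c[1],s[:,2].mean())
    knob2('top',None,np.load(f'pics/t{t}.npy'))
"
```

```text
scene 410 mean f,l [ 53.7 -42.7] zmax 0.2134 min [ 34.5 -50.9] max [ 67.  -25.6]
top 278 mean f,l [ 43.1 -30.7] zmax 0.2151 min [ 26.4 -46.8] max [ 63.3 -17.8]
12.5 tcp f,l [-138.6  -37. ] 0.26778586221559814 F [ 0.4 -0.5 -0.3]
scene stalk n 74 f,l,z [ 39.5 -30.  144.1] tilt fwd 0.308 across(right+) 0.237
top stalk n 33 f,l,z [ 28.  -20.3 136. ] tilt fwd 0.237 across(right+) 0.173
0 [-51.8  39.8] 12.97872543334961 0.21010842166164087
12 [ 48.4 -34.5] 14.15114688873291 0.20977005890375122
top stalk n 33 f,l,z [ 28.  -20.3 136. ] tilt fwd 0.237 across(right+) 0.173
```

View pics/c12.png

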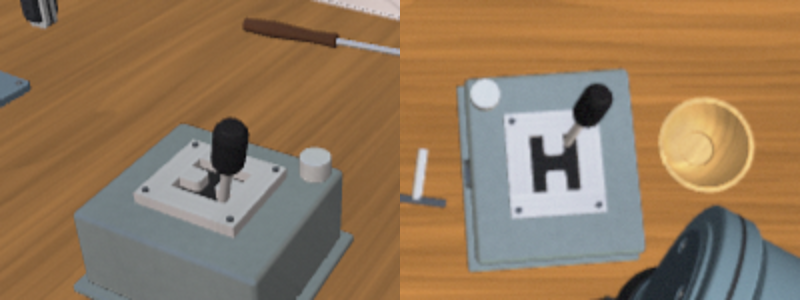

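Lever forward in the right slot, forward tilt between 0.237 and 0.308 (mean about 0.27), across about 0.2. Bystanders are in place and the hand is clear, so I'm handing in.

```bash
python3 -c "
from station import r
print(r.finish_job())"
```

```text
the job is handed in; nothing more can be done
None
```

The lever is in third, as far as my camera checks show, and the job is handed in. No verdict came back.

I pushed the knob with the closed fingers and never gripped it: forward to upright, across to the right, then forward along the right-hand slot. Force readings, taken at the end of each move, showed about 3 N or less while pushing. The hand then backed off to about 180 mm behind the knob.

- **Forward tilt:** the last pictures gave 0.237 rad from the top view and 0.308 from the scene view. The two disagree because each camera sees a different side of the stalk. The mean is about 0.27, against the 0.22 needed.
- **Sideways tilt:** the same pictures gave 0.173 and 0.237 rad, against the 0.12 needed.
- **Second push:** after the first retreat the top view read only 0.211 rad. I went back and pushed about 4 mm further before the final retreat.
- **Bystanders:** the tin and bowl, and the part of the chuck key in view, looked unmoved by eye; I did not measure them.
- **Knob lift:** I did not measure this directly. The fingers only pushed sideways and nothing in the pictures suggested a lift.

The run took about 12.5 s of the 64 s allowed.

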